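Snap the end cap home on a robot limb

TASK

Only one of the lavender robot-limb segments has a white end cap that is only started: it still stands proud, with the orange collar showing beneath it. Take the upright teal-handled seating tool and press its foot squarely down on the middle of that cap until it is fully home against the shoulder, keeping the hand itself off the limb. Then stand the tool upright on its round green mat and let go.

Things in the scene. Friction and masses are not known exactly. Their poses are not given: they have to be found in the camera images.
- seater: seating tool, loose, about 0.25 kg, round about its upright axis z. Origin: centre of its underside. From the bottom: black rubber foot 44 mm diameter, 12 mm high (its underside presses the cap); steel neck 36 mm diameter to 46 mm; black guard flange 52 mm diameter, 46 to 54 mm; teal handle 28 mm diameter, 54 to 110 mm (top). Grasp the handle above the guard. Starts upright on the mat.
- limb: lavender finned limb in a 76 mm square steel plate, 14 mm thick, fixed to the bench. Origin: centre of the plate's underside, z up. Shoulder 54 mm square, top at 90 mm; on it a 40 mm orange collar that enters the white cap. Carries the cap. Two unlisted look-alikes change places with it: one with its cap home (no orange, top at 114 mm), one without cap (orange top, 112 mm).
- cap_top (a point): centre of the flat top of that limb's white cap, 50 mm square, 24 mm high; z up. Starts 126 mm above the limb's origin and slides straight down 12 mm to a hard stop at 114 mm (home, skirt on the shoulder, no orange to see). Its snap barbs resist with about 10 N all the way, rising steeply at the stop, and hold the cap wherever it has been pressed to.
- mat: round mat, 130 mm diameter, 4 mm thick, fixed to the bench, green; origin at the centre of its underside. The tool starts on it, within about 20 mm of the middle.

How it is judged:
By the outcome, as a careful person would: the job done as asked, in the order asked, and still so for the second after the job is handed in, with the robot touching nothing.
It also fails if it takes over 51 s, if anything falls off the work surface, if the arm or the gripper's body presses on something with over 40 N, if the wrist force passes 120 N, or if a joint passes its speed limit or range.

ROBOT

A 6-joint arm with a two-finger parallel gripper is mounted at the origin on the work surface. World frame = base frame: x ahead of the robot, y to its left, z up, the work surface at z = 0. Lengths are in m, angles in rad, forces in N, time in s.
With the tool pointing down it reaches from about 0.275 to 0.825 m from the base axis. Payload 4.9 kg.
Tool frame: the origin (TCP) lies midway between the tips of the shut fingers; the grasp point (between the pads) lies 19 mm behind it (bot.grip_depth is the distance from the TCP to the grasp point, in m); y points along the fingers, x is the direction in which the jaws open and shut, and the axes are right-handed (so a half turn about y gives the same grasp; the last joint's range is limited). The gripper opens to 85 mm and grips with 20 to 120 N. Pads are 22 mm wide; open, the fingers measure 114 mm over their backs; the gripper's body (76 mm by 85 mm) begins 54 mm behind the grasp point. The pads swing forward as they close: fully open they stand 13 mm farther back than shut.
Start: joints at [1.067, 0.326, -0.193, 1.052, 0, 1.437], TCP at [0.199, 0.513, 0.231] pointing down, gripper open.
Joint ranges: [-2.65, 2.65], [-0.97, 1.79], [-1.3, 1.35], [-1.93, 2.1], [-1.47, 1.37], [-3.14, 3.14]. Speed limits (rad/s): [2.57, 2.57, 3.14, 3.14, 3.14, 3.14].

INTERFACE

Orientations are given as a unit quaternion [w, x, y, z].
In Python, from cell import bot gives the robot as it stands. Calls block until the motion is done:
- bot.move_pose(position, orientation): joint-space move of the TCP to a pose.
- bot.move_linear(position, speed=0.15, rotation=None, until_force=None): straight line of the TCP; rotation=None keeps the orientation; speed is the mean speed in m/s. With until_force (N) it stops when the force on the tool has changed by that much, and returns True; else False.
- bot.goto_joints(angles): joint-space move.
- bot.set_gripper(opening, grasp_force=None): opening from 0.0 (shut) to 1.0 (fully open); grasp_force is the grip in N (None keeps the last); returns when the fingers have stopped.
- bot.wait(seconds).
- bot.solve_ik(position, orientation): joint angles nearest the present ones, or None.
- bot.camera(name): name is "side" or "top"; returns the picture (420x560x3 uint8, red, green, blue); there is no depth.
- bot.calibration(name): a dict with "mtx" (3x3 intrinsics, pixels), "extrinsics" (4x4, takes a point from world to camera coordinates). Camera axes: x right, y down, z forward; pixel columns grow to the right and rows downward; lengths in m; the calibration is good to about 2 mm. A picture is of the moment at which its call begins. calibration takes no time and is no camera call.
A pose or a line that the arm cannot do raises bot.PlanningError and nothing moves.
- bot.close_job(): hands the job in, once; it reports no verdict.
Trained networks look in the newest picture that a camera, given by its name, has taken for a name from the list of things; names that differ only in an ending like _2 or _b are one class to them, and where a whole thing is asked for, a point or a joint stands for the part that bears it (a point fixed in the world has none). Each returns a list of dicts, best first, with "confidence" (0 to 1); they miss things now and then, are a little off and sometimes report something else, mostly with a low value. They report only what shows in the picture. A call takes as long as a camera call.
- bot.search_frame(camera, thing): "bbox" ([left, top, width, height] in pixels, round what is visible of it).
Readings, each from a call of its own:
- bot.read_clock(): time.
- bot.read_joint_positions(): joint angles.
- bot.read_joint_vel(): joint speeds.
- bot.read_joint_efforts(): joint torques, N m.
- bot.read_position(): TCP position.
- bot.read_tool_rot(): TCP orientation.
- bot.read_ft_force(): force on the tool from outside, world axes, zero at the start.
- bot.read_moment(): the same for the moment, N m.
- bot.read_gripper_width(): opening from 0.0 (shut) to 1.0 (fully open).
Only numpy, scipy, OpenCV 4.12 (cv2) and the standard library are available. Lean on these libraries where they do the work, as an engineer would, in place of code of your own. Each camera call takes 0.05 s, during which the arm holds its last target.

## Working session

There is one attempt and no reset: what is moved stays moved. The work goes in short steps, each a Python script; the robot and the scene stay as the last script left them, time stands still between calls to the robot, and variables do not carry over. Pictures are saved under pics/ and viewed, and the job is handed in when it is done.

```bash
ls; mkdir -p pics; python3 - <<'E'
from cell import bot
import cv2
for n in ("side","top"):
    im=bot.camera(n); cv2.imwrite(f"pics/{n}0.png",cv2.cvtColor(im,cv2.COLOR_RGB2BGR))
    c=bot.calibration(n); print(n,c["mtx"],c["extrinsics"])
    for t in("seater","limb","cap_top","mat"):
        print(t,[(d["bbox"],round(d["confidence"],2)) for d in bot.search_frame(n,t)])
print(bot.read_clock(),bot.read_tool_rot())
E
```

```text
pics
side [[414.82829169   0.         279.21700609]
 [  0.         414.82829169 207.02581384]
 [  0.           0.           1.        ]] [[ 0.80351535 -0.59527952 -0.00231732 -0.39381657]
 [-0.46745666 -0.62855872 -0.62160937  0.30129539]
 [ 0.36857475  0.50055591 -0.78332396  0.97482811]
 [ 0.          0.          0.          1.        ]]
seater [([223.6, 144.1, 18.8, 29.4], 0.68)]
limb [([321.7, 217.3, 40.3, 49.3], 0.59)]
cap_top [([332.6, 213.0, 27.4, 23.7], 0.71)]
mat [([215.9, 156.2, 38.6, 28.7], 0.87)]
top [[471.76745014   0.         280.65434682]
 [  0.         471.76745014 209.95903719]
 [  0.           0.           1.        ]] [[ 0.01920365 -0.99975801 -0.01073034  0.0036062 ]
 [-0.98870596 -0.0173937  -0.14885561  0.52771064]
 [ 0.14863294  0.01346772 -0.98880072  1.0608391 ]
 [ 0.          0.          0.          1.        ]]
seater [([152.7, 199.5, 29.2, 19.4], 0.79)]
limb [([328.9, 165.3, 36.5, 39.8], 0.89)]
cap_top [([342.1, 165.0, 27.8, 27.8], 0.79)]
mat [([151.1, 184.6, 49.9, 54.1], 0.78)]
0.5 [ 0.58341225 -0.58340299 -0.3995595   0.39952886]
```

View pics/side0.png

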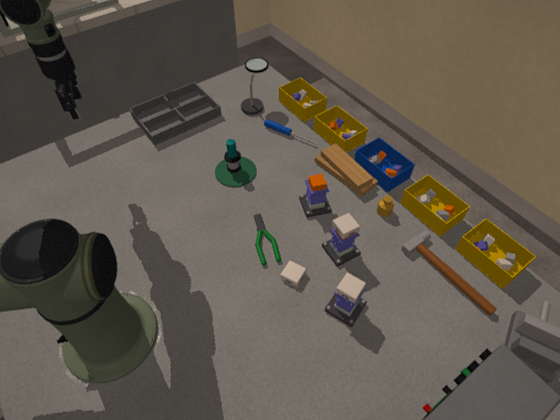

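View pics/top0.png

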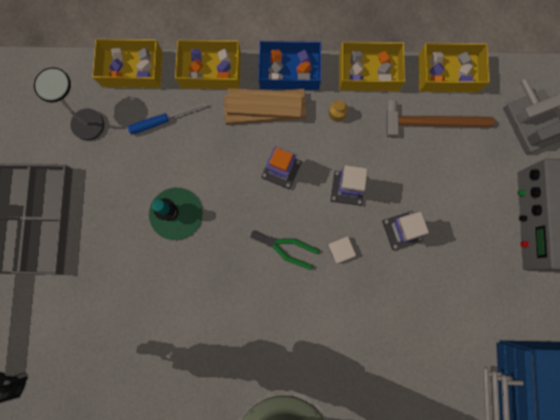

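```bash
python3 - <<'E'
import cv2,numpy as np
s=cv2.imread("pics/side0.png");t=cv2.imread("pics/top0.png")
a=cv2.resize(s[180:330,290:390],(400,600),interpolation=cv2.INTER_CUBIC)
b=cv2.resize(t[140:260,320:440],(400,400),interpolation=cv2.INTER_CUBIC)
c=np.zeros((600,800,3),np.uint8);c[:,:400]=a;c[:400,400:]=b
c=np.clip(c*1.4,0,255).astype(np.uint8)
cv2.imwrite("pics/zoom0.png",c)
d=np.zeros((600,800,3),np.uint8);d[:400,:400]=cv2.resize(s[130:190,205:265],(400,400),interpolation=cv2.INTER_CUBIC)
d[:400,400:]=cv2.resize(t[180:245,143:208],(400,400),interpolation=cv2.INTER_CUBIC)
cv2.imwrite("pics/zoom1.png",np.clip(d*1.6,0,255).astype(np.uint8))
E
```

```text
(no output)
```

View pics/zoom0.png

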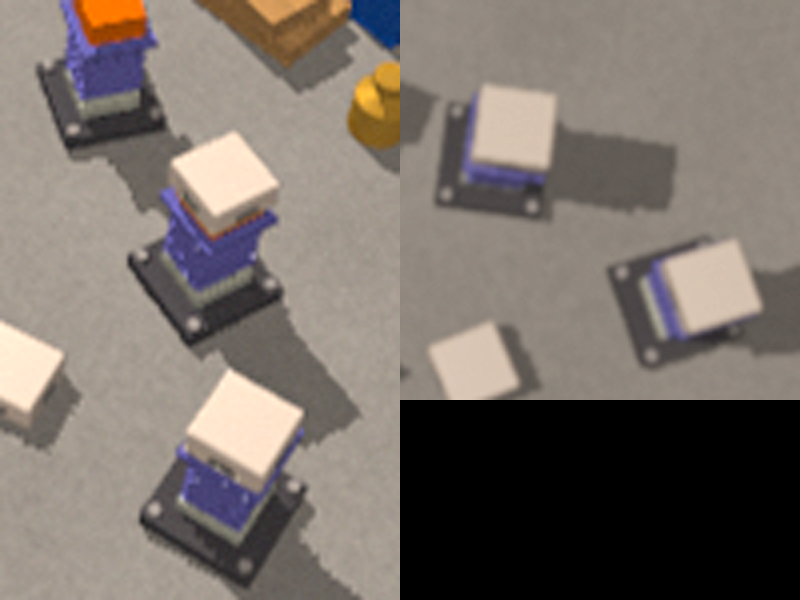

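View pics/zoom1.png

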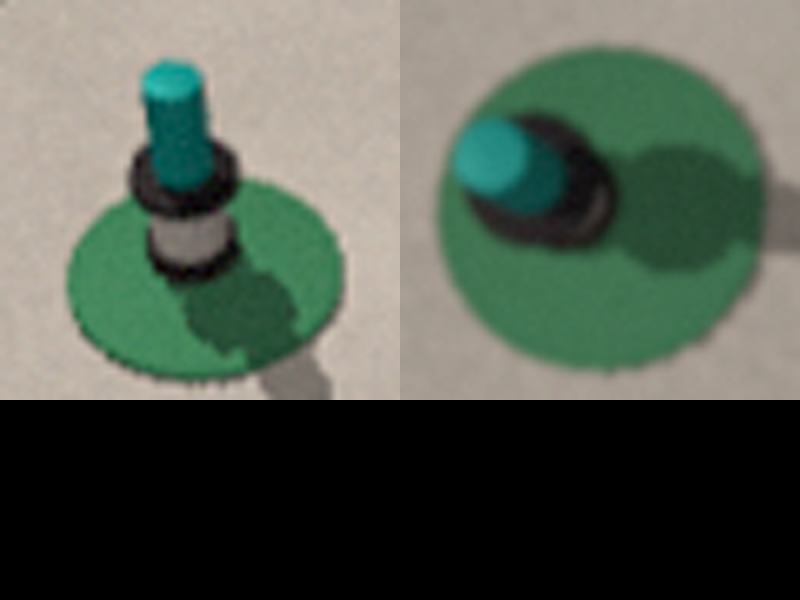

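```bash
cat > h.py <<'E'
import numpy as np,cv2
from cell import bot
def ray(n,u,v,z):
    c=bot.calibration(n);K=c["mtx"];E=c["extrinsics"];R=E[:3,:3];t=E[:3,3]
    o=-R.T@t;d=R.T@np.linalg.solve(K,[u,v,1.]);return o+d*(z-o[2])/d[2]
def proj(n,p):
    c=bot.calibration(n);q=c["mtx"]@(c["extrinsics"][:3,:3]@np.array(p)+c["extrinsics"][:3,3]);return q[:2]/q[2]
def comps(n,im,lo,hi,box):
    x0,y0,x1,y1=box
    h=cv2.cvtColor(im[y0:y1,x0:x1],cv2.COLOR_RGB2HSV)
    m=cv2.inRange(h,np.array(lo),np.array(hi))
    k,l,s,c=cv2.connectedComponentsWithStats(m)
    i=1+np.argmax(s[1:,4]);mm=(l==i).astype(np.uint8)
    ct=max(cv2.findContours(mm,cv2.RETR_EXTERNAL,cv2.CHAIN_APPROX_NONE)[0],key=cv2.contourArea)+np.array([x0,y0])
    return c[i]+[x0,y0],s[i,4],ct
E
python3 - <<'E'
from h import *
S=cv2.cvtColor(cv2.imread("pics/side0.png"),cv2.COLOR_BGR2RGB);T=cv2.cvtColor(cv2.imread("pics/top0.png"),cv2.COLOR_BGR2RGB)
for n,im,cb,mb,z in(("side",S,(325,208,365,245),(205,130,265,195),0),("top",T,(333,158,372,198),(140,180,210,245),0)):
    hs=cv2.cvtColor(im,cv2.COLOR_RGB2HSV)
    # cap top
    for vth in(190,200,210):
        try:
            c,a,ct=comps(n,im,(0,0,vth),(40,90,255),cb); r=cv2.minAreaRect(ct)
            print(n,"cap",vth,c,a,r,"->",ray(n,*c,.126).round(4),ray(n,*r[0],.126).round(4))
        except Exception as e: print(vth,e)
    for vth in (60,110,125,140):
        try:
            c,a,ct=comps(n,im,(82,100,vth),(98,255,255),mb); print(n,"teal",vth,c,a,cv2.boundingRect(ct),"->",ray(n,*c,.114).round(4))
        except Exception as e: print(vth,e)
    c,a,ct=comps(n,im,(60,60,20),(82,255,255),mb); e=cv2.fitEllipse(cv2.convexHull(ct)); print(n,"mat",a,e,ray(n,*e[0],.004).round(4))
    print("handle px",im[205,158] if n=="top" else im[142,231])
E
```

```text
side cap 190 [347.5 214. ] 2 ((347.5, 214.0), (1.0, 0.0), 180.0) -> [ 0.6095 -0.1263  0.126 ] [ 0.6095 -0.1263  0.126 ]
200 attempt to get argmax of an empty sequence
210 attempt to get argmax of an empty sequence
side teal 60 [230.11111111 141.95555556] 45 (226, 139, 9, 7) -> [0.5209 0.2836 0.114 ]
side teal 110 [228.         142.66666667] 3 (227, 142, 3, 2) -> [0.5143 0.2847 0.114 ]
125 attempt to get argmax of an empty sequence
140 attempt to get argmax of an empty sequence
side mat 801 ((235.1138153076172, 171.28187561035156), (29.923015594482422, 40.9526252746582), 84.20060729980469) [0.5174 0.2684 0.004 ]
handle px [ 18 101  95]
190 attempt to get argmax of an empty sequence
200 attempt to get argmax of an empty sequence
210 attempt to get argmax of an empty sequence
top teal 60 [157.27118644 204.90677966] 118 (152, 199, 12, 13) -> [0.5228 0.2818 0.114 ]
110 attempt to get argmax of an empty sequence
125 attempt to get argmax of an empty sequence
140 attempt to get argmax of an empty sequence
top mat 1723 ((175.33099365234375, 213.4215545654297), (51.1440315246582, 52.976680755615234), 64.85563659667969) [0.52   0.2676 0.004 ]
handle px [22 87 82]
```

```bash
python3 - <<'E'
from h import *
S=cv2.cvtColor(cv2.imread("pics/side0.png"),cv2.COLOR_BGR2RGB);T=cv2.cvtColor(cv2.imread("pics/top0.png"),cv2.COLOR_BGR2RGB)
ims={}
for n,im,cb in(("side",S,(325,208,365,245)),("top",T,(333,158,372,198))):
    for vth in(125,140,150,160,170):
        try:
            c,a,ct=comps(n,im,(0,0,vth),(40,90,255),cb); r=cv2.minAreaRect(ct)
            P=np.array([ray(n,*p,.126) for p in cv2.boxPoints(r)])
            print(n,"cap",vth,c.round(1),a,"->",ray(n,*c,.126).round(4),ray(n,*r[0],.126).round(4),np.linalg.norm(np.diff(P,axis=0),axis=1).round(4),r[2])
        except Exception as e: print(vth,e)
# overlay hypothesised square
import sys
for n,im in(("side",S),("top",T)): pass
R0=bot.read_tool_rot();print(R0,bot.read_clock())
from scipy.spatial.transform import Rotation as Ro
print(Ro.from_quat(R0,scalar_first=True).as_matrix().round(3))
E
```

```text
side cap 125 [345.8 222.7] 342 -> [ 0.5878 -0.1439  0.126 ] [ 0.5876 -0.1439  0.126 ] [0.0535 0.0604 0.0515] 49.398704528808594
side cap 140 [345.8 222.7] 321 -> [ 0.5877 -0.1438  0.126 ] [ 0.5879 -0.1446  0.126 ] [0.052  0.058  0.0501] 51.34019088745117
side cap 150 [345.6 222.8] 312 -> [ 0.5874 -0.1438  0.126 ] [ 0.5875 -0.1435  0.126 ] [0.0577 0.0491 0.0559] 63.43495178222656
side cap 160 [345.7 222.8] 294 -> [ 0.5876 -0.1438  0.126 ] [ 0.5872 -0.1441  0.126 ] [0.0552 0.0477 0.0535] 63.43495178222656
side cap 170 [345.7 222.8] 282 -> [ 0.5875 -0.1438  0.126 ] [ 0.5881 -0.1436  0.126 ] [0.054  0.0465 0.0524] 63.43495178222656
top cap 125 [354.  177.3] 509 -> [ 0.5889 -0.1454  0.126 ] [ 0.5889 -0.1454  0.126 ] [0.0496 0.0493 0.0496] 8.13010311126709
top cap 140 [353.9 177.3] 452 -> [ 0.5889 -0.1451  0.126 ] [ 0.5888 -0.1451  0.126 ] [0.0462 0.0474 0.0461] 8.130102157592773
top cap 150 [354.  177.3] 396 -> [ 0.5889 -0.1454  0.126 ] [ 0.5889 -0.1455  0.126 ] [0.0428 0.0442 0.0428] 7.594643592834473
160 attempt to get argmax of an empty sequence
170 attempt to get argmax of an empty sequence
[ 0.58341225 -0.58340299 -0.3995595   0.39952886] 0.5
[[ 0.361  0.    -0.932]
 [ 0.932  0.     0.361]
 [ 0.    -1.    -0.   ]]
```

```bash
cat >> h.py <<'E'
from scipy.spatial.transform import Rotation as Ro
def q(a):
    x=np.array([np.cos(a),np.sin(a),0]);y=np.array([0,0,-1.]);return Ro.from_matrix(np.c_[x,y,np.cross(x,y)]).as_quat(scalar_first=True)
SE=np.array([.522,.2822]);CAP=np.array([.5883,-.1446]);MAT=np.array([.5187,.268])
az=lambda p:np.arctan2(p[1],p[0])
def pic(tag):
    for n in("side","top"): cv2.imwrite(f"pics/{n}_{tag}.png",cv2.cvtColor(bot.camera(n),cv2.COLOR_RGB2BGR))
E
python3 - <<'E'
from h import *
print(bot.solve_ik([*SE,.18],q(az(SE))),bot.solve_ik([*CAP,.25],q(az(CAP))))
bot.move_pose([*SE,.18],q(az(SE)))
print(bot.move_linear([*SE,.067],speed=.1,until_force=8),bot.read_position(),bot.read_ft_force())
bot.set_gripper(0.0,90)
print(bot.read_gripper_width(),bot.read_ft_force(),bot.read_clock())
bot.move_linear([*SE,.245],speed=.12)
print(bot.read_gripper_width(),bot.read_position(),bot.read_ft_force(),bot.read_clock())
pic("lift")
E
```

```text
[ 0.37125605  0.44255113 -0.15328864  0.97495655  0.          1.44644461] [-0.36280625  0.42039062 -0.00424944  1.14615626  0.          1.44900527]
False [0.52255469 0.28243761 0.06769919] [-0.06381659  0.44561725  0.8740429 ]
0.30726902094575165 [-0.49125077 -0.48502661  3.02453763] 3.8417
0.30611309841346357 [0.52151693 0.28201189 0.24412512] [ 0.19848615  0.02548558 -3.02748049] 5.475
```

```bash
python3 - <<'E'
import cv2,numpy as np
s=cv2.imread("pics/side_lift.png");t=cv2.imread("pics/top_lift.png")
c=np.hstack([cv2.resize(s[40:200,150:290],(400,457),interpolation=cv2.INTER_CUBIC),cv2.resize(t[140:300,90:230],(400,457),interpolation=cv2.INTER_CUBIC)])
cv2.imwrite("pics/z_lift.png",np.clip(c*1.4,0,255).astype(np.uint8))
E
```

```text
(no output)
```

View pics/z_lift.png

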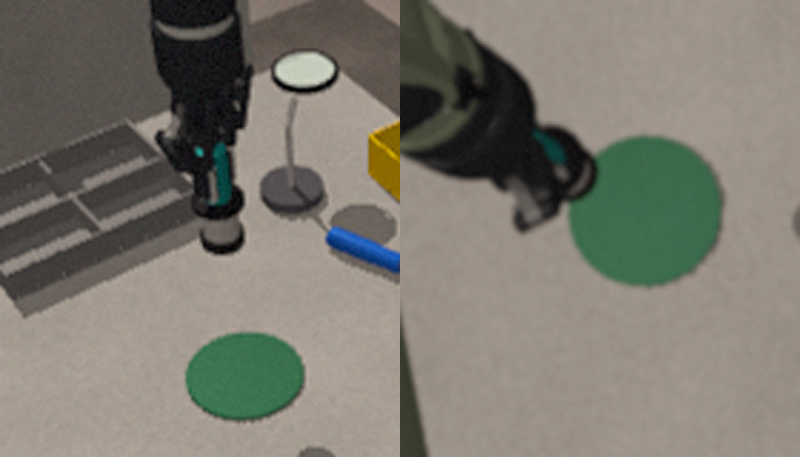

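The zoom shows the tool held by its handle. It is upright, and the mat below it is now clear. Next I'll refine the mat position and move over the cap.

```bash
python3 - <<'E'
from h import *
for n,mb in(("side",(205,130,265,195)),("top",(140,180,210,245))):
    im=cv2.cvtColor(cv2.imread(f"pics/{n}_lift.png"),cv2.COLOR_BGR2RGB)
    c,a,ct=comps(n,im,(60,60,20),(82,255,255),mb); print(n,"mat",a,ray(n,*c,.004).round(4))
    print("pred foot",proj(n,[.5215,.282,.181]),"guard top",proj(n,[.5215,.282,.235]))
bot.move_pose([*CAP,.245],q(az(CAP)))
print(bot.read_position(),bot.read_gripper_width(),bot.read_clock())
pic("above")
S=[cv2.imread(f"pics/{n}_above.png")[b[1]:b[1]+150,b[0]:b[0]+130] for n,b in(("side",(280,110)),("top",(290,110)))]
cv2.imwrite("pics/z_above.png",np.clip(np.hstack([cv2.resize(x,(400,461),interpolation=cv2.INTER_CUBIC) for x in S])*1.4,0,255).astype(np.uint8))
print("pred foot side",proj("side",[*CAP,.182]),"cap",proj("side",[*CAP,.126]))
E
```

```text
side mat 984 [0.5174 0.2684 0.004 ]
pred foot [228.33448456 124.42820626] guard top [226.37364111 108.93305529]
top mat 2091 [0.5192 0.2661 0.004 ]
pred foot [148.28334624 200.28668066] guard top [140.2139954  195.55079299]
[ 0.58847218 -0.1434106   0.2450374 ] 0.30881678683033825 7.1667
pred foot side [349.10310908 208.74478564] cap [346.15204469 222.81991897]
```

View pics/z_above.png

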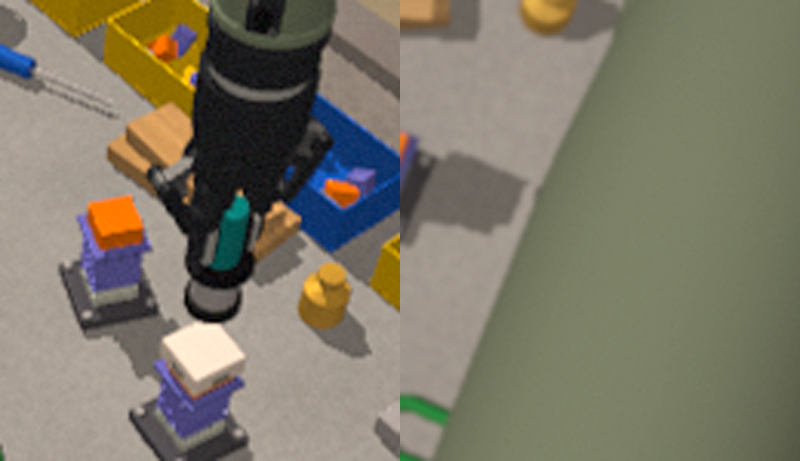

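```bash
python3 - <<'E'
from h import *
print(proj("side",[*CAP,.292]),proj("side",[*CAP,.182]))
bot.move_linear([*CAP,.200],speed=.06); bot.wait(.3)
print(bot.read_position(),bot.read_ft_force())
r=bot.move_linear([*CAP,.187],speed=.02,until_force=5);print(r,bot.read_position(),bot.read_ft_force())
r=bot.move_linear([*CAP,.170],speed=.02,until_force=28);print(r,bot.read_position(),bot.read_ft_force(),bot.read_moment(),bot.read_gripper_width(),bot.read_clock())
bot.wait(.3);print(bot.read_position(),bot.read_ft_force())
pic("press")
S=[cv2.imread(f"pics/{n}_press.png")[b[1]:b[1]+110,b[0]:b[0]+95] for n,b in(("side",(300,160)),)]
cv2.imwrite("pics/z_press.png",np.clip(np.hstack([cv2.resize(x,(475,550),interpolation=cv2.INTER_CUBIC) for x in S])*1.4,0,255).astype(np.uint8))
E
```

```text
[355.74624085 177.06029727] [349.10310908 208.74478564]
[ 0.58847934 -0.14464717  0.2003352 ] [-0.94862299  0.59951604 -2.3035334 ]
True [ 0.58815371 -0.14454345  0.18862778] [ 0.63856889 -0.8283134   3.99133304]
True [ 0.58837844 -0.14461117  0.17714474] [-1.42729524  1.32862555  6.38841715] [ 0.2213967   0.54435874 -0.02147961] 0.3053908875417271 9.7
[ 0.58837389 -0.1445952   0.17716044] [-1.28232152  0.82050984  5.98779538]
```

View pics/z_press.png

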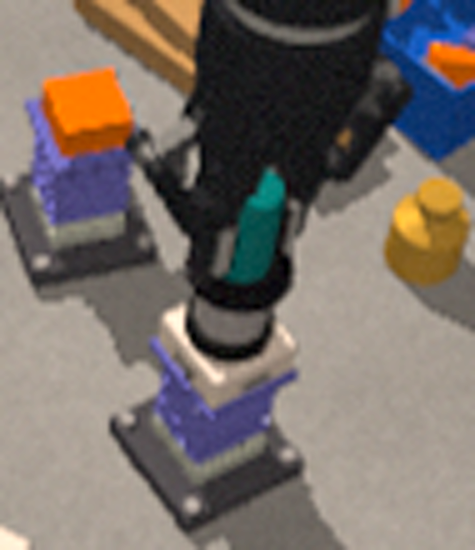

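```bash
python3 - <<'E'
from h import *
r=bot.move_linear([*CAP,.168],speed=.01,until_force=32);print(r,bot.read_position(),bot.read_ft_force(),bot.read_gripper_width(),bot.read_clock())
bot.wait(.2);print(bot.read_position(),bot.read_ft_force())
bot.move_linear([*CAP,.245],speed=.1)
MAT=[.5187,.2675]
bot.move_pose([*MAT,.245],q(az(SE)))
print(bot.read_position(),bot.read_clock(),bot.read_ft_force())
pic("after")
S=[cv2.imread(f"pics/{n}_after.png")[b[1]:b[1]+110,b[0]:b[0]+95] for n,b in(("side",(300,180)),("top",(310,130)))]
cv2.imwrite("pics/z_after.png",np.clip(np.hstack([cv2.resize(x,(400,463),interpolation=cv2.INTER_CUBIC) for x in S])*1.4,0,255).astype(np.uint8))
E
```

```text
True [ 0.58829447 -0.14456188  0.1771736 ] [-1.29939372  0.46211608  6.9697726 ] 0.30724479166448226 10.6333
[ 0.58827688 -0.14458159  0.17717268] [-1.65341297  0.13905591  5.95704145]
[0.51928648 0.26655732 0.24493415] 13.2083 [ 0.5860688  -0.26595664 -2.13224288]
```

View pics/z_after.png

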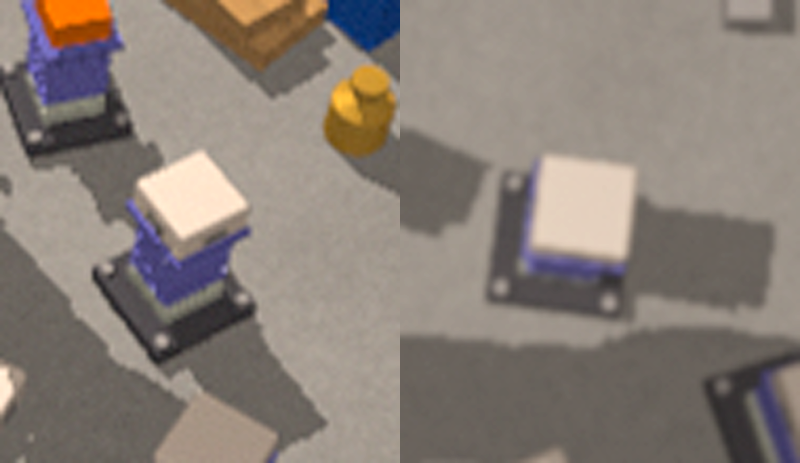

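View pics/side_after.png

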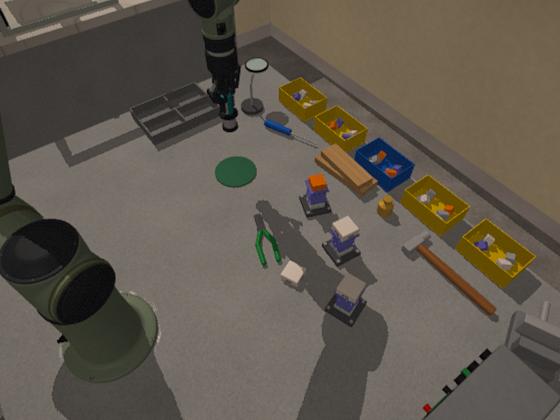

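The cap is home: no orange shows, and it stopped at the same depth on both presses. Next I'll set the tool down on the mat.

```bash
python3 - <<'E'
from h import *
MAT=[.5187,.2675]
bot.move_linear([*MAT,.080],speed=.12); bot.wait(.2)
r=bot.move_linear([*MAT,.060],speed=.015,until_force=3);bot.wait(.2)
p=bot.read_position();print(r,p,bot.read_ft_force())
bot.set_gripper(1.0); bot.wait(.3)
print(bot.read_gripper_width(),bot.read_ft_force())
bot.move_linear([*MAT,.22],speed=.12)
bot.move_pose([.35,.42,.28],q(az(SE)))
pic("end");print(bot.read_clock())
S=[cv2.imread(f"pics/{n}_end.png")[b[1]:b[1]+70,b[0]:b[0]+70] for n,b in(("side",(200,125)),("top",(140,180)))]
cv2.imwrite("pics/z_end.png",np.clip(np.hstack([cv2.resize(x,(400,400),interpolation=cv2.INTER_CUBIC) for x in S])*1.4,0,255).astype(np.uint8))
E
```

```text
True [0.51873782 0.26751348 0.06731582] [ 0.66369565 -0.11163552  5.26117558]
0.9980820074659271 [-0.957061    0.57166211 -0.2935329 ]
19.4667
```

View pics/z_end.png

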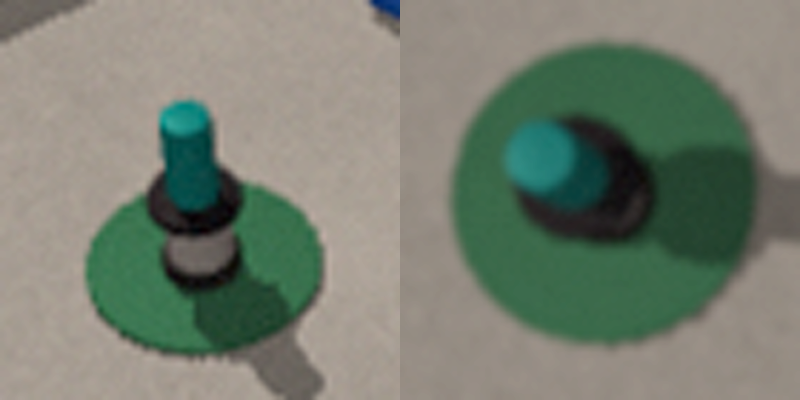

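View pics/side_end.png

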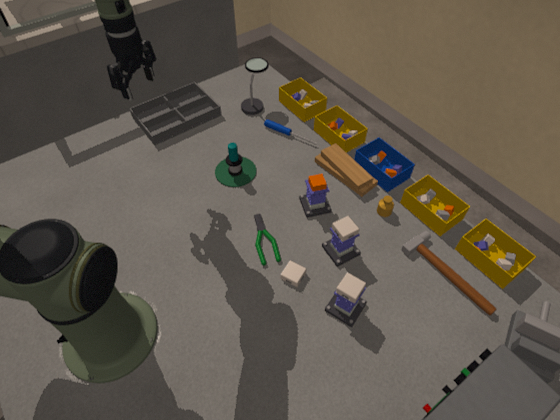

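The tool stands upright in the middle of the mat, around pixel (235,165) in the side view. The arm is clear and the middle cap, at (345,225), is seated.

```bash
python3 - <<'E'
from cell import bot
bot.wait(.3);bot.close_job()
E
```

```text
the job is handed in; nothing more can be done
```

The proud cap is pressed home, and the seating tool is standing upright and released on the green mat. I handed the job in at about 20 s of the 51 s allowed.

- **Which limb:** the middle one of the three was the only capped limb with orange showing under its cap. I placed it at about (0.588, −0.145); the two cameras agreed to about 1.5 mm.
- **Pressing:** the foot met the cap with the TCP at 0.1886 m, and the press stopped on a 28 N force rise at 0.1771 m, about 11.5 mm of the nominal 12 mm. A second press to a 32 N rise stopped at 0.1772 m, so I took that as the hard stop. Afterwards the side view showed no orange. The hand stayed well above the limb.
- **Setting down:** the tool touched the mat at a TCP height of 0.0673 m, the same height at which I gripped it. The last pictures show it upright near the middle of the mat, with the gripper open and clear.

No check failed. The steady force after each press read only about 6 N because the arm stops and relaxes once the limit trips. The top camera was blocked by the arm while it was over the limb, so I relied on the side camera and the arm readings for that part.

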